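# Park the air scribe in its spring clips

## Robot

A 7-joint arm with a two-finger parallel gripper is mounted at the origin on the work surface. World frame = base frame: x ahead of the robot, y to its left, z up, the work surface at z = 0. Lengths are in m, angles in degrees, forces in N, time in s.
With the tool pointing down it reaches from about 0.425 to 0.875 m from the base axis. Payload 4.7 kg.
Tool frame: the origin (TCP) lies at the very end of the fingers, on their centre line; the grasp point (between the pads) lies 19 mm behind it (env.grasp_offset is the distance from the TCP to the grasp point, in m); z points along the fingers, y is the line along which they close (so a half turn about z gives the same grasp; the last joint's range is limited). The gripper opens to 87 mm and grips with 3 to 60 N. Pads are 19 mm wide; open, the fingers measure 117 mm over their backs; the gripper's body (75 mm by 190 mm) begins 51 mm behind the grasp point.
Start: joints at [-74.421, 18.392, -4.016, 83.108, 1.295, 78.541, -3.26], TCP at [0.166, 0.629, 0.223] pointing down, gripper open.
Joint ranges: [-163.93, 163.93], [-17.29, 119.83], [-79.2, 71.16], [3.27, 140.29], [-89.18, 269.18], [5.43, 117.66], [-154.24, 154.24]. Speed limits (degrees/s): [147.25, 147.25, 180, 180, 180, 180, 180].

## Interface

Orientations are given as [roll, pitch, yaw] about the fixed x, y, z axes, in that order (R = Rz(yaw) Ry(pitch) Rx(roll)).
In Python, from cell import env gives the robot as it stands. The module is installed in compiled form; this text tells all that it offers.
- The arm moves only by the tool drive_tool, never from a script. Its argument "moves" is one flat list of numbers, 5 for each row, row after row: the shift along the tool's x, y, z in units of 40 mm (1.0 is 40 mm), then the turn about the tool's z in units of 10 degrees (1.0 is 10 degrees), then the finger opening in mm, from 0 to 87. A call has 1 to 5 rows; each row is the pose to reach, as a shift and turn from the pose commanded when the call began, along the tool's axes at that moment; what a row does not reach only later rows make up. A row lasts 1/8 s, in which the tool goes at most 62.5 mm and 10.7 degrees, less where a joint would pass 70% of its speed; a pose out of reach is approached as far as the arm can. A call with a gripper value outside its range is refused whole. The fingers move at their own pace and stop on an object; "squeeze" is the grip in N (left out, the last holds). Time passes only in rows, so rows that repeat a pose let the fingers close. It gives the time, the measured TCP pose, the force, the opening and the grip force at its end, in the units of the state.
- env.get_obs(): the state, without advancing time (a new reading comes with each control period).
- env.read_camera(name): name is "scene" or "top" or "wrist"; returns (picture, depth): 400x640x3 uint8, red, green, blue; 400x640 float32, m along the optical axis (not along the pixel's ray), 0 where there is no reading.
- env.camera_model(name): a dict with "K" (3x3 intrinsics, pixels), "rvec" (rotation vector, rad) and "tvec" (3), from world to camera coordinates, as OpenCV has them; the wrist camera has in their place "tool_from_camera" (4x4, takes a point from camera to tool coordinates, whose origin is the TCP and whose axes are the flange's). Camera axes: x right, y down, z forward; pixel columns grow to the right and rows downward; lengths in m; the calibration is good to about 2 mm. The wrist camera is an equidistant fisheye: a pixel r from the principal point sees the ray r / f radians off the axis. A picture is of the moment at which its call begins: read the wrist's pose just before it. camera_model takes no time and is no camera call.
- env.sign_off(): hands the job in; it is judged then, once.
The state is a dict: "time_s": time; "qpos": joint angles; "joint_velocities": joint speeds; "effort": joint torques, N m; "tool_pos": TCP position; "tool_rot": TCP orientation; "force": force on the tool from outside, world axes, zero at the start; "wrist_torque": the same for the moment, N m; "grip_width": finger opening in m; "grasp_force": force on a finger pad.
Only numpy, scipy, OpenCV 4.12 (cv2) and the standard library are available. Lean on these libraries where they do the work, as an engineer would, in place of code of your own. Each camera call takes 0.05 s, during which the arm holds its last target. There are 200 camera calls.

## Task

Put the air scribe that lies loose on the bench away in the empty clip rack: lay its barrel across the two spring clips, about in the middle, and press it down until both clips have snapped around it and it sits fully home, then let go. Either way round will do. Do not drop it, and leave the other tools, the jar and the tool in the other rack where they are.

Things in the scene. Friction and masses are not known exactly. Their poses are not given: they have to be found in the camera images.
- scribe_mid (a point): Air scribe (pneumatic engraving pen), 0.18-0.36 kg, lying on the bench: smooth bare-metal barrel 24 mm in diameter, 110 mm long; nose cone and thin stylus at one end (to 100 mm from mid-barrel), nut and hose plug at the other (to 83 mm), none wider than the barrel. Point: mid-barrel on its axis, 12 mm above the bench at the start, near its balance; x along the barrel to the stylus. It may roll.
- rack_seat (a point): Empty clip rack, fixed: plywood board 130 x 64 x 12 mm lying on the bench, with two spring-steel clips on black blocks. Point: where mid-barrel lies when fully home, half-way between the clips, 50 mm above the bench; x along the board through both clips (the barrel's direction when home), y across, z up. When home, the barrel rests on a hard seat and its top is 12 mm above this point.
- rack_clip_a (a point): One clip of the empty rack, 38 mm from rack_seat towards -x, 14 mm wide along x; point on the axis of a seated barrel. Two sprung steel fingers: a mouth 15 mm wide 10 mm above the point, below lips flaring to 34 mm apart 17 mm above it. A barrel laid on the mouths rests with its axis 20 mm above the point. About 8 N down snaps one clip over the barrel, about 15 N both at once.
- rack_clip_b (a point): The other clip of the empty rack, the same, 38 mm from rack_seat towards +x. Between the two clips 56 mm of the barrel's length are free, with nothing under it but the board, whose top is 38 mm below this point.
- rack2_seat (a point): The same point of a second rack of the same make, also fixed to the bench, whose clips already hold a chisel with a round green handle; leave it alone.
- clipped_chisel: The chisel held in the second rack: round green handle 24 mm in diameter and 104 mm long, steel blade to 100 mm from the middle of the handle. Origin in the middle of the handle, x along it towards the blade. To be left in its clips.
- red_chisel: A loose chisel on the bench, flat-sided red handle 105 x 26 x 22 mm and a steel blade to 137 mm from the origin; origin on the underside of the middle of the handle, x towards the blade. A bystander.
- brush: A loose flat brush, 170 mm long, 30 mm wide, 14 mm high; origin on the underside, 75 mm from the handle's end, x towards the bristles. A bystander.
- jar: A loose amber glass jar with a white lid, 54 mm in diameter, 85 mm high, standing between the two racks; origin at the centre of its underside. A bystander.
- hammer: A loose hammer, 177 mm long, with a steel head 100 mm across and 26 mm high; origin on the underside, 105 mm from the handle's end, x towards the head. A bystander.
Not all that is in view belongs to the job. What is shaped like the part that bears rack_seat but blue is not meant. Several things look just like the part that bears scribe_mid: the one meant starts farthest from the robot's base.

How it is judged:
By the outcome, as a careful person would: the job done as asked, in the order asked, and still so for the second after the job is handed in, with the robot touching nothing.
It also fails if it takes over 45 s, if anything falls off the work surface, if the arm or the gripper's body presses on something with over 40 N, if the wrist force passes 120 N, or if a joint passes its speed limit or range.

## Working session

There is one attempt and no reset: what is moved stays moved. The work goes in short steps, Python scripts to look and compute and a tool call to move; the robot and the scene stay as the last step left them, time stands still between calls to the robot, and variables do not carry over. Pictures are saved under pics/ and viewed, at most 10 in all, crops included, and the job is handed in when it is done.

Besides the shell and the picture viewer there is one more tool, called after "Emit:" as name(argument=value, ...), one argument or row to a line, values as JSON. drive_tool: Moves the arm, as the interface text tells. Its arguments: {"type":"object","properties":{"moves":{"type":"array","items":{"type":"number"}},"squeeze":{"type":"number"}},"required":["moves"]}

```bash
mkdir -p pics
python3 - <<'E'
from cell import env
import cv2,numpy as np
o=env.get_obs();print(o['tool_pos'],o['tool_rot'],o['time_s'],o['grip_width'],o['force'],env.grasp_offset)
for n in ['top','scene']:
    p,d=env.read_camera(n);cv2.imwrite(f'pics/{n}.png',p[...,::-1]);np.savez(f'{n}.npz',p=p,d=d)
    print(n,{k:np.round(v,3).tolist() for k,v in env.camera_model(n).items()})
E
```

```text
[0.16563622 0.62799895 0.22145008] [-1.79893318e+02  5.42513811e-03  1.65230667e+02] 0.0 0.08720007373630119 [-0.10203357 -0.4263007  -0.89268638] 0.0187
top {'K': [[432.702, 0.0, 319.065], [0.0, 432.702, 197.38], [0.0, 0.0, 1.0]], 'rvec': [2.162, -2.175, 0.12], 'tvec': [0.073, 0.462, 1.122]}
scene {'K': [[393.878, 0.0, 314.789], [0.0, 393.878, 202.767], [0.0, 0.0, 1.0]], 'rvec': [2.259, 1.171, -0.403], 'tvec': [-0.323, -0.242, 1.373]}
```

View pics/top.png

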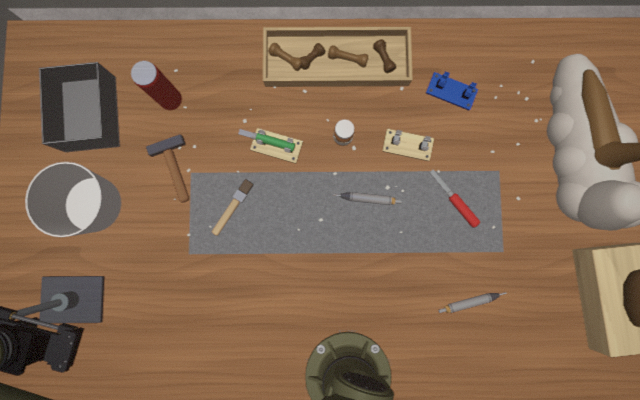

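View pics/scene.png

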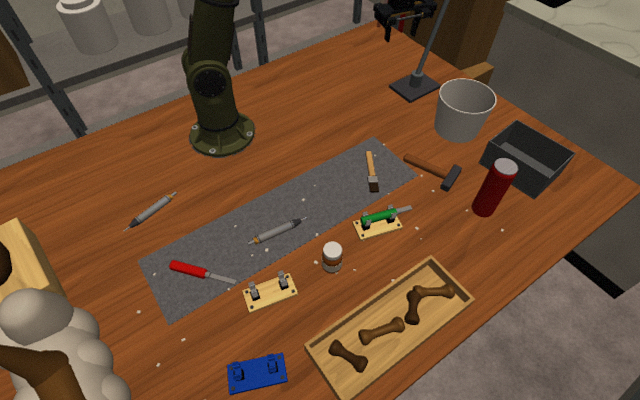

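The top view shows the robot base at (350,370). There are two scribes, at (370,198) and (472,303), and the far one at (370,198) is the target. The empty wood rack is at (408,145), with clips at (396,139) and (425,146). The jar is at (344,131), the green chisel's rack at (276,144) and the blue decoy at (452,90).

```bash
cat > h.py <<'E'
import numpy as np,cv2
from cell import env
def cloud(n,d):
    m=env.camera_model(n);K=m['K'];R=cv2.Rodrigues(np.array(m['rvec'],float))[0];t=np.array(m['tvec'],float).ravel()
    v,u=np.mgrid[:400,:640]
    c=np.stack([(u-K[0][2])/K[0][0]*d,(v-K[1][2])/K[1][1]*d,d],-1)
    return (c-t)@R
def inbox(W,lo,hi,z0,z1,d):
    return W[(d>0)&np.all((W[...,:2]>lo)&(W[...,:2]<hi),-1)&(W[...,2]>z0)&(W[...,2]<z1)]
def rect(P):
    (c,s,a)=cv2.minAreaRect((P[:,:2]*1000).astype(np.float32));return np.round(c,1),np.round(s,1),round(a,1),len(P)
E
python3 - <<'E'
from h import *
T=np.load('top.npz');W=cloud('top',T['d']);d=T['d']
for n,(u,v) in dict(scr=(370,198),nose=(345,196),tail=(397,201),scr2=(472,303),ra=(396,139),rb=(425,146),rack=(408,145),jar=(344,128),red=(460,205),bench=(330,260),greenrack=(276,144)).items(): print(n,np.round(W[v,u],4))
S=np.load('scene.npz');W2=cloud('scene',S['d'])
c=W[198,370,:2];r=W[145,408,:2]
for nm,w,dd in(('top',W,d),('scene',W2,S['d'])):
    P=inbox(w,c-.12,c+.12,.008,.04,dd);P=P[np.abs(P[:,0]-c[0])<.05]
    print(nm,'scribe',rect(P),P[:,2].max(),P.mean(0)); 
    P=inbox(w,r-.085,r+.085,.006,.018,dd);print('board',rect(P),np.median(P[:,2]))
    P=inbox(w,r-.085,r+.085,.03,.09,dd);print('clips',rect(P),P[:,2].max(),P.mean(0))
    o,l,ce=cv2.kmeans(P[:,:2].astype(np.float32),2,None,(3,50,1e-6),5,0);print(ce, np.bincount(l.ravel()))
p=cv2.resize(T['p'][110:230,320:480],None,fx=5,fy=5,interpolation=cv2.INTER_CUBIC);cv2.imwrite('pics/topc.png',p[...,::-1])
E
```

```text
scr [ 0.4601 -0.0649  0.025 ]
nose [0.4663 0.001  0.0206]
tail [ 0.4524 -0.1376  0.0179]
scr2 [ 0.1856 -0.3239  0.0241]
ra [ 0.6159 -0.1353  0.0387]
rb [ 0.5908 -0.2053  0.0641]
rack [ 0.6061 -0.1729  0.01  ]
jar [0.6339 0.0056 0.0853]
red [ 0.4405 -0.3044  0.0206]
bench [ 0.297   0.0417 -0.0033]
greenrack [0.5996 0.1816 0.0577]
top scribe (array([452.5, -49.8]), array([197.6,  59.9]), 77.5, 492) 0.031010002409427473 [ 0.46042213 -0.06288839  0.02049465]
board (array([ 596.3, -177.7]), array([148.9, 159.8]), 0.4, 943) 0.012482855910586278
clips (array([ 608. , -173.4]), array([95.2, 36.4]), 77.2, 209) 0.07076293192068267 [ 0.60898942 -0.17381487  0.05018135]
[[ 0.6175455  -0.13562523]
 [ 0.60098803 -0.20952924]] [101 108]
scene scribe (array([460.4, -57.1]), array([182.4,  25.4]), 83.8, 428) 0.028778722765534174 [ 0.46279885 -0.06530796  0.01955117]
board (array([ 586. , -180.6]), array([156.5, 100.8]), 76.8, 1060) 0.012084282689317303
clips (array([ 606.5, -171.8]), array([95.4, 35.3]), 77.3, 225) 0.06997191655359632 [ 0.60416351 -0.17162753  0.05072158]
[[ 0.612082   -0.13503176]
 [ 0.59617406 -0.20855   ]] [113 112]
```

View pics/topc.png

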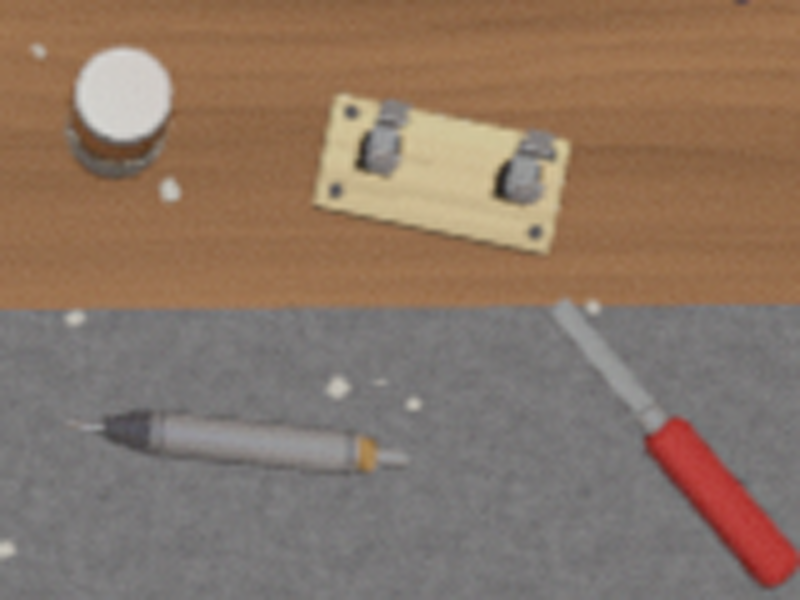

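The crop shows the barrel running from (155,430) to (360,455), with the nose at the left end. The rack clips are at (380,140) and (525,170). That puts the scribe at about (0.460,-0.066) with yaw 84°, and the rack seat at about (0.607,-0.172) with yaw 77.4°. Before moving I'll check for tall obstacles along the path.

```bash
cat >> h.py <<'E'
def rel(p,yaw,start=None):
    "moves from start (default: measured) to world TCP p, yaw deg"
    o=env.get_obs();p0,y0=(o['tool_pos'],o['tool_rot'][2]) if start is None else start
    a=np.radians(y0);D=np.array(p)-p0
    s=np.array([D@[np.cos(a),np.sin(a),0],D@[np.sin(a),-np.cos(a),0],-D[2]])/.04
    t=-((yaw-y0+180)%360-180)/10
    print('rel',np.round(s,3),'turn',round(t,3),'from',np.round(p0,4),round(y0,2))
E
python3 - <<'E'
from h import *
for n in('top','scene'):
    T=np.load(n+'.npz');W=cloud(n,T['d']);m=(T['d']>0)&(W[...,2]>.1)&(W[...,2]<.6)&(W[...,0]>-.1)&(W[...,0]<.75)&(W[...,1]>-.4)&(W[...,1]<.8)
    P=W[m];k=np.round(P[:,:2]/.1).astype(int)
    for q in np.unique(k,axis=0): 
        s=P[(k==q).all(1)]
        if len(s)>15: print(n,q/10,len(s),s[:,2].min().round(2),s[:,2].max().round(2))
# barrel by color-free: narrow-height profile along axis
T=np.load('scene.npz');W=cloud('scene',T['d'])
for n in('top','scene'):
    T=np.load(n+'.npz');W=cloud(n,T['d']);c=np.array([.46,-.066]);P=inbox(W,c-[.03,.12],c+[.03,.12],.012,.04,T['d']);a=np.polyfit(P[:,1],P[:,0],1);print(n,'scribe axis yaw',90-np.degrees(np.arctan(a[0])),'x at y=-.066',np.polyval(a,-.066),P[:,1].min(),P[:,1].max())
    Q=inbox(W,c-[.03,.12],c+[.03,.12],.019,.04,T['d']);print(np.percentile(Q[:,1],[1,99]))
for p in([.3,.42,.25],[.43,.2,.22],[.46,-.066,.15]): rel(p,83.8)
E
```

```text
top [ 0.  -0.1] 189 0.1 0.3
top [0. 0.] 172 0.1 0.31
top [0.  0.1] 122 0.1 0.31
top [ 0.1 -0.1] 53 0.22 0.29
top [0.1 0. ] 1564 0.1 0.38
top [0.1 0.1] 28 0.3 0.38
top [0.1 0.5] 290 0.29 0.34
top [0.1 0.6] 904 0.29 0.43
top [0.2 0.5] 375 0.29 0.34
top [0.2 0.6] 2017 0.29 0.44
top [0.2 0.7] 505 0.1 0.34
top [0.2 0.8] 58 0.12 0.16
top [0.4 0.6] 304 0.1 0.14
top [0.4 0.7] 311 0.1 0.14
top [0.4 0.8] 246 0.1 0.14
top [0.5 0.6] 225 0.1 0.14
top [0.5 0.7] 427 0.1 0.14
top [0.5 0.8] 266 0.1 0.15
top [0.6 0.6] 29 0.1 0.1
top [0.6 0.7] 34 0.1 0.11
top [0.6 0.8] 20 0.1 0.1
top [0.7 0.4] 135 0.1 0.19
top [0.7 0.5] 686 0.1 0.2
top [0.7 0.6] 39 0.1 0.1
top [0.7 0.8] 44 0.1 0.11
scene [-0.1  0. ] 57 0.23 0.3
scene [ 0.  -0.1] 449 0.1 0.3
scene [0. 0.] 1231 0.1 0.47
scene [0.  0.1] 85 0.11 0.39
scene [ 0.1 -0.1] 32 0.21 0.28
scene [0.1 0. ] 2867 0.1 0.48
scene [0.1 0.1] 616 0.3 0.48
scene [0.1 0.5] 77 0.29 0.34
scene [0.1 0.6] 109 0.23 0.35
scene [0.2 0.5] 144 0.29 0.34
scene [0.2 0.6] 549 0.22 0.36
scene [0.2 0.7] 516 0.1 0.34
scene [0.2 0.8] 178 0.12 0.25
scene [0.4 0.6] 137 0.1 0.14
scene [0.4 0.7] 296 0.1 0.14
scene [0.4 0.8] 181 0.1 0.14
scene [0.5 0.6] 333 0.1 0.14
scene [0.5 0.7] 155 0.1 0.14
scene [0.5 0.8] 131 0.1 0.14
scene [0.7 0.4] 129 0.1 0.18
scene [0.7 0.5] 406 0.1 0.19
scene [0.7 0.8] 16 0.1 0.1
top scribe axis yaw 83.78543381830433 x at y=-.066 0.4601913097735988 -0.1488190565638517 0.029999480886616872
[-0.13189689  0.00532862]
scene scribe axis yaw 83.3679785421824 x at y=-.066 0.4623406384335711 -0.14814773198663175 0.03343110745090669
[-0.12892974  0.00486995]
rel [-4.574 -4.173 -0.711] turn 8.143 from [0.1656 0.628  0.2216] 165.23
rel [-9.118 -8.662  0.039] turn 8.143 from [0.1656 0.628  0.2216] 165.23
rel [-11.539 -14.901   1.789] turn 8.143 from [0.1656 0.628  0.2216] 165.23
```

Emit:
drive_tool(
  moves=[-1.0, -1.0, -0.5, 1, 87, -2.0, -2.0, -0.7, 2, 87, -3.0, -3.0, -0.7, 3, 87, -4.0, -4.0, -0.7, 4, 87, -5.0, -5.0, -0.7, 5, 87],
)

```text
time_s: 0.72
tool_pos: [0.3088, 0.3822, 0.2503]
tool_rot: [-180.0, 0.0, 114.9]
force: [0.1, -0.9, 0.6]
grip_width: 0.0871
grasp_force: 0.0
```

Run:
```python
from h import *
for p in([.43,.2,.2],[.46,-.066,.15]): rel(p,83.6)
```

```text
rel [-5.408  0.83   1.257] turn 3.13 from [0.3088 0.3822 0.2503] 114.9
rel [-11.756  -1.29    2.507] turn 3.13 from [0.3088 0.3822 0.2503] 114.9
```

Emit:
drive_tool(
  moves=[-1.5, 0.2, 0.3, 1, 87, -3.0, 0.4, 0.6, 2, 87, -4.5, 0.6, 1.0, 3.1, 87, -6.0, 0.6, 1.2, 3.1, 87, -7.5, 0.1, 1.5, 3.1, 87],
)

```text
time_s: 1.35
tool_pos: [0.4405, 0.1143, 0.1906]
tool_rot: [179.9, 0.0, 84.2]
force: [1.1, 0.3, 0.6]
grip_width: 0.0868
grasp_force: 0.0
```

Run:
```python
from h import *
rel([.461,-.066,.13],83.6)
```

```text
rel [-4.432  0.966  1.514] turn 0.06 from [0.4405 0.1143 0.1906] 84.2
```

Emit:
drive_tool(
  moves=[-1.5, 0.3, 0.5, 0.06, 87, -3.0, 0.65, 1.0, 0.06, 87, -4.4, 0.96, 1.5, 0.06, 87, -4.4, 0.96, 1.5, 0.06, 87],
)

```text
time_s: 1.85
tool_pos: [0.4584, -0.0675, 0.1296]
tool_rot: [-179.9, 0.1, 83.1]
force: [-0.3, 0.1, -0.9]
grip_width: 0.0872
grasp_force: 0.0
```

```bash
cat >> h.py <<'E'
def wcloud():
    o=env.get_obs();p,d=env.read_camera('wrist');m=env.camera_model('wrist');K=np.array(m['K']);X=np.array(m['tool_from_camera'])
    v,u=np.mgrid[:400,:640];a=(u-K[0,2])/K[0,0];b=(v-K[1,2])/K[1,1];r=np.hypot(a,b)+1e-9
    t=np.tan(np.minimum(r,1.5));c=np.stack([a/r*t*d,b/r*t*d,d],-1)
    T=c@X[:3,:3].T+X[:3,3]
    from scipy.spatial.transform import Rotation as Ro
    W=T@Ro.from_euler('xyz',o['tool_rot'],degrees=True).as_matrix().T+o['tool_pos']
    return p,np.where(r<1.4,d,0),T,W
E
python3 - <<'E'
from h import *
p,d,T,W=wcloud();cv2.imwrite('pics/w1.png',p[...,::-1])
print(env.get_obs()['tool_pos'])
c=np.array([.46,-.066])
P=inbox(W,c-[.035,.12],c+[.035,.12],.012,.04,d);a=np.polyfit(P[:,1],P[:,0],1);print(len(P),90-np.degrees(np.arctan(a[0])),np.polyval(a,-.066),P.min(0),P.max(0))
rel([.461,-.066,.004],83.6)
E
```

```text
[ 0.45899437 -0.06484622  0.13007572]
3664 83.78715872138318 0.45919890465209307 [ 0.44182081 -0.12577399  0.01200061] [0.47683539 0.03432299 0.02560592]
rel [-0.023  0.053  3.152] turn -0.026 from [ 0.459  -0.0648  0.1301] 83.34
```

View pics/w1.png

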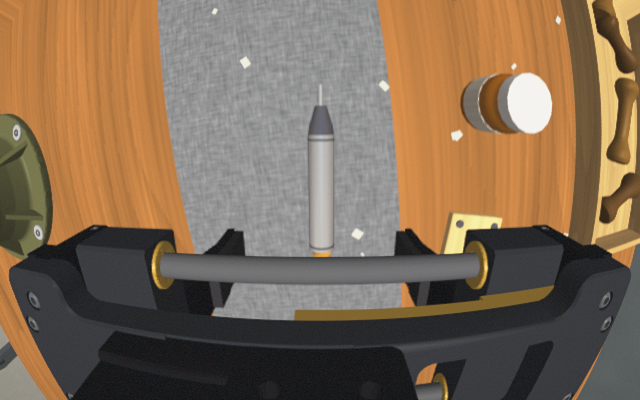

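The wrist view shows the barrel from (320,135) to (320,248), centred between the fingers. I'll check the mid pixel against the pose.

Run:
```python
from h import *
p,d,T,W=wcloud()
for u,v in((320,138),(320,245),(320,95),(321,192),(280,192)): print(np.round(W[v,u],4),np.round(T[v,u],4))
```

```text
[ 0.4654 -0.0089  0.0234] [0.0564 0.     0.1066]
[ 0.454  -0.107   0.0242] [-4.240e-02  1.000e-04  1.059e-01]
[0.4698 0.0291 0.0119] [0.0947 0.     0.1181]
[ 0.4607 -0.0563  0.0249] [0.0087 0.0009 0.1052]
[ 0.4206 -0.0574  0.0008] [ 0.003  -0.0388  0.1293]
```

Emit:
drive_tool(
  moves=[0, 0.02, 1.0, 0, 70, 0, 0.02, 2.0, 0, 60, 0, 0.02, 2.7, 0, 55, 0, 0.02, 3.1, 0, 50, 0, 0.02, 3.1, 0, 50],
  squeeze=45,
)

```text
time_s: 2.58
tool_pos: [0.4603, -0.0617, 0.0064]
tool_rot: [-179.9, 0.0, 83.7]
force: [-0.2, 0.3, -0.2]
grip_width: 0.0514
grasp_force: 0.0
```

Emit:
drive_tool(
  moves=[0, 0, 0.05, 0, 20, 0, 0, 0.05, 0, 10, 0, 0, 0.05, 0, 5, 0, 0, 0.05, 0, 5, 0, 0, 0.05, 0, 5],
  squeeze=45,
)

```text
time_s: 3.2
tool_pos: [0.4611, -0.0627, 0.0054]
tool_rot: [180.0, -0.0, 83.6]
force: [-0.7, 0.1, 4.4]
grip_width: 0.0229
grasp_force: 45.0
```

Emit:
drive_tool(
  moves=[0, 0, -0.3, 0, 5, 0, 0, -1.0, 0, 5, 0, 0, -2.0, 0, 5, 0, 0, -3.0, 0, 5, 0, 0, -3.0, 0, 5],
  squeeze=55,
)

```text
time_s: 3.82
tool_pos: [0.4631, -0.0629, 0.128]
tool_rot: [179.6, -0.1, 83.6]
force: [-0.2, -0.1, -2.1]
grip_width: 0.0226
grasp_force: 55.0
```

Run:
```python
from h import *
o=env.get_obs();print(o['force'],o['wrist_torque'],o['grip_width'],o['grasp_force'],o['tool_pos'],o['tool_rot'])
p,d,T,W=wcloud();cv2.imwrite('pics/w2.png',p[...,::-1])
# scribe in tool frame
m=(d>0)&(np.abs(T[...,1])<.016)&(T[...,2]<.03)&(T[...,2]>-.045)&(T[...,0]>.02)&(T[...,0]<.115)
P=T[m]
for a in np.arange(.02,.11,.01):
    q=P[(P[:,0]>=a)&(P[:,0]<a+.01)]
    if len(q): print(round(a,2),len(q),'y',q[:,1].min().round(4),q[:,1].max().round(4),'ztop',np.percentile(q[:,2],5).round(4))
for u in range(0): pass
S,ds=env.read_camera('top');W2=cloud('top',ds);c=o['tool_pos'][:2]
Q=inbox(W2,c-[.05,.13],c+[.05,.13],.08,.16,ds);print(Q[:,1].min(),Q[:,1].max())
S,ds=env.read_camera('scene');W2=cloud('scene',ds)
Q=inbox(W2,c-[.03,.13],c+[.03,.13],.1,.17,ds);print(Q[:,1].min(),Q[:,1].max())
```

```text
[-0.1709323  -0.13052422 -2.14043391] [-0.06472556  0.03134384 -0.0038792 ] 0.02264591002132369 54.99927878379822 [ 0.46306471 -0.06290581  0.12803446] [ 1.79633073e+02 -1.31237956e-01  8.36229068e+01]
0.02 860 y -0.0123 0.0114 ztop -0.0187
0.03 909 y -0.0121 0.0112 ztop -0.0187
0.04 955 y -0.0125 0.0114 ztop -0.0188
0.05 943 y -0.0124 0.0109 ztop -0.0183
0.06 779 y -0.0113 0.0093 ztop -0.0167
0.07 505 y -0.0083 0.0066 ztop -0.0139
0.08 158 y -0.0028 0.0007 ztop -0.0093
0.09 130 y -0.0028 0.0007 ztop -0.0093
-0.03943225140059712 0.029749960665855772
-0.14831478276390825 0.0331638313554154
```

View pics/w2.png

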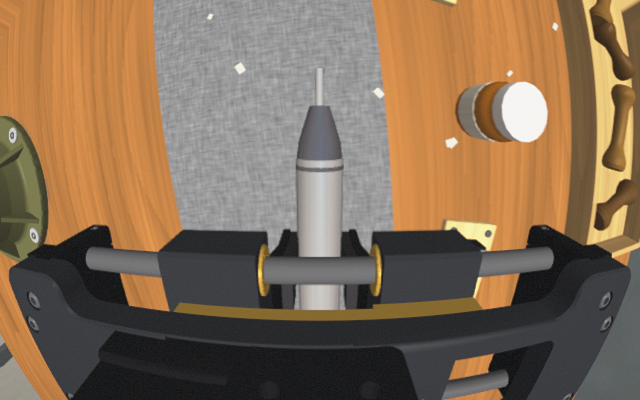

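The scribe is held level, with its axis 6.7 mm above the TCP and mid-barrel about 3 mm towards the tail. Next I'll move to where the wrist camera sees the empty rack.

Run:
```python
from h import *
rel([.504,-.220,.17],77.4)
```

```text
rel [-3.786  1.538 -1.151] turn 0.623 from [ 0.4597 -0.0627  0.124 ] 83.63
```

Emit:
drive_tool(
  moves=[-1.2, 0.4, -0.5, 0.3, 5, -2.4, 0.9, -0.9, 0.62, 5, -3.6, 1.4, -1.15, 0.62, 5, -3.8, 1.54, -1.15, 0.62, 5, -3.8, 1.54, -1.15, 0.62, 5],
)

```text
time_s: 4.6
tool_pos: [0.504, -0.2206, 0.1691]
tool_rot: [-179.8, 0.0, 77.3]
force: [-0.1, 1.5, -2.6]
grip_width: 0.0229
grasp_force: 55.0
```

Run:
```python
from h import *
for i in range(4):
    o=env.get_obs();print(np.round(o['tool_pos'],4),np.round(o['tool_rot'],2))
    p,d,T,W=wcloud()
    r=np.array([.607,-.172])
    P=inbox(W,r-.1,r+.1,.055,.085,d);P=P[np.abs((P[:,:2]-r)@[.976,-.218])<.03]
    o2,l,ce=cv2.kmeans(P[:,:2].astype(np.float32),2,None,(3,50,1e-6),5,0)
    print('clips',rect(P),P[:,2].max().round(4),ce.round(4).tolist(),np.bincount(l.ravel()))
    for k in(0,1): print(rect(P[l.ravel()==k]))
    B=inbox(W,r-.1,r+.1,.007,.017,d);print('board',rect(B),np.median(B[:,2]))
cv2.imwrite('pics/w3.png',p[...,::-1]);np.savez('w3.npz',p=p,d=d,T=T,W=W)
```

```text
[ 0.504  -0.2206  0.1691] [-1.7979e+02  5.0000e-02  7.7340e+01]
clips (array([ 606.2, -170.3]), array([91.4, 35.8]), 77.5, 687) 0.0682 [[0.6155999898910522, -0.13379999995231628], [0.5992000102996826, -0.20749999582767487]] [354 333]
(array([ 614.4, -133.2]), array([15.7, 35.7]), 76.7, 354)
(array([ 597.8, -207.4]), array([15. , 35.4]), 78.4, 333)
board (array([ 587.2, -179.9]), array([156.4,  96.8]), 77.2, 5754) 0.011948086042164435
[ 0.504  -0.2194  0.1692] [-1.7979e+02 -1.0000e-02  7.7450e+01]
clips (array([ 606.3, -170.6]), array([91.4, 36.5]), 77.5, 685) 0.0684 [[0.6157000064849854, -0.1339000016450882], [0.5992000102996826, -0.20739999413490295]] [350 335]
(array([ 614.6, -133.6]), array([15.7, 36.4]), 77.3, 350)
(array([ 598. , -207.5]), array([15.6, 36.5]), 78.0, 335)
board (array([ 587.6, -179.6]), array([157.2,  96.8]), 76.8, 5770) 0.011947536044969814
[ 0.5043 -0.2188  0.1694] [-1.7982e+02 -4.0000e-02  7.7520e+01]
clips (array([ 606.3, -170.6]), array([91.8, 36.5]), 77.4, 682) 0.0684 [[0.6154999732971191, -0.13369999825954437], [0.5989999771118164, -0.20720000565052032]] [349 333]
(array([ 614.6, -133.5]), array([15.7, 36.5]), 77.4, 349)
(array([ 597.8, -207.7]), array([15.7, 35.5]), 77.6, 333)
board (array([ 587.4, -179.6]), array([156.4,  97.2]), 77.2, 5706) 0.011940567036421282
[ 0.5045 -0.2187  0.1697] [-1.7986e+02 -6.0000e-02  7.7550e+01]
clips (array([ 606.1, -170.5]), array([91.8, 35.9]), 77.5, 696) 0.0684 [[0.6155999898910522, -0.1339000016450882], [0.598800003528595, -0.20730000734329224]] [353 343]
(array([ 614.3, -133.2]), array([15.7, 35.9]), 76.9, 353)
(array([ 597.6, -207.7]), array([15.8, 35.2]), 76.8, 343)
board (array([ 587.9, -179.6]), array([155.7,  96.1]), 76.6, 5687) 0.011981377100526186
```

View pics/w3.png

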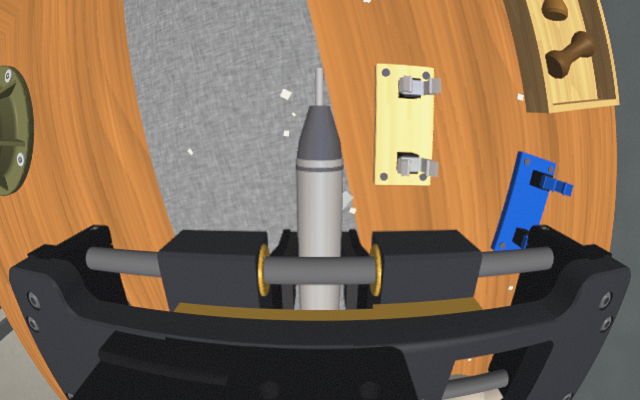

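The view shows both empty clips, at (415,85) and (415,165). Their lips measure 36 mm and the spacing is 76 mm, as specified, so the seat is at (0.6062,-0.1705) with yaw 77.4. I'll move above it now.

Run:
```python
from h import *
rel([.6074,-.1677,.105],77.4,(np.array([.5043,-.2195,.1693]),77.45))
```

```text
rel [1.824 2.235 1.608] turn 0.005 from [ 0.5043 -0.2195  0.1693] 77.45
```

Emit:
drive_tool(
  moves=[0.8, 1.0, 0.2, 0, 5, 1.5, 1.9, 0.5, 0, 5, 1.82, 2.23, 1.0, 0, 5, 1.82, 2.23, 1.5, 0, 5, 1.82, 2.23, 1.5, 0, 5],
)

```text
time_s: 5.42
tool_pos: [0.6054, -0.1689, 0.1088]
tool_rot: [-179.7, 0.0, 77.4]
force: [-0.1, -0.6, -1.9]
grip_width: 0.0226
grasp_force: 55.0
```

Run:
```python
from h import *
L=[]
for i in range(4):
    p,d,T,W=wcloud();o=env.get_obs();L.append(np.r_[o['tool_pos'],o['tool_rot'][2]])
    # far clip (a): lips around tool x .035, z>.03
    m=(d>0)&(np.abs(T[...,1])<.03)&(T[...,0]>.015)&(T[...,0]<.07)&(W[...,2]>.055)&(W[...,2]<.075)
    P=T[m]
    for s in(-1,1):
        q=P[P[:,1]*s>.006]
        if len(q)>5: print('lip',s,len(q),'y outer',np.percentile(q[:,1]*s,97).round(4),'x',np.percentile(q[:,0],[3,97]).round(4),end=' ')
    m=(d>0)&(np.abs(T[...,1])<.016)&(T[...,0]>.025)&(T[...,0]<.055)&(T[...,2]<-.004)&(T[...,2]>-.03);print('barrel y',np.percentile(T[m][:,1],[1,99]).round(4))
print(np.mean(L,0).round(4));rel([.6074,-.1677,.067],77.4,(np.mean(L,0)[:3],np.mean(L,0)[3]))
cv2.imwrite('pics/w4.png',cv2.resize(p[80:320,160:480],None,fx=2.4,fy=2.4)[...,::-1])
```

```text
lip 1 117 y outer 0.0186 x [0.0304 0.0434] barrel y [-0.0123  0.0108]
lip -1 16 y outer 0.0179 x [0.0389 0.0437] lip 1 95 y outer 0.0181 x [0.0308 0.0438] barrel y [-0.0123  0.0108]
lip -1 49 y outer 0.0187 x [0.0308 0.0437] lip 1 48 y outer 0.0167 x [0.031  0.0449] barrel y [-0.0123  0.0108]
lip -1 64 y outer 0.0188 x [0.0307 0.0442] lip 1 37 y outer 0.0162 x [0.0313 0.0447] barrel y [-0.0123  0.0108]
[ 0.6072 -0.17    0.1115 77.3381]
rel [ 0.057 -0.006  1.111] turn -0.006 from [ 0.6072 -0.17    0.1115] 77.34
```

View pics/w4.png

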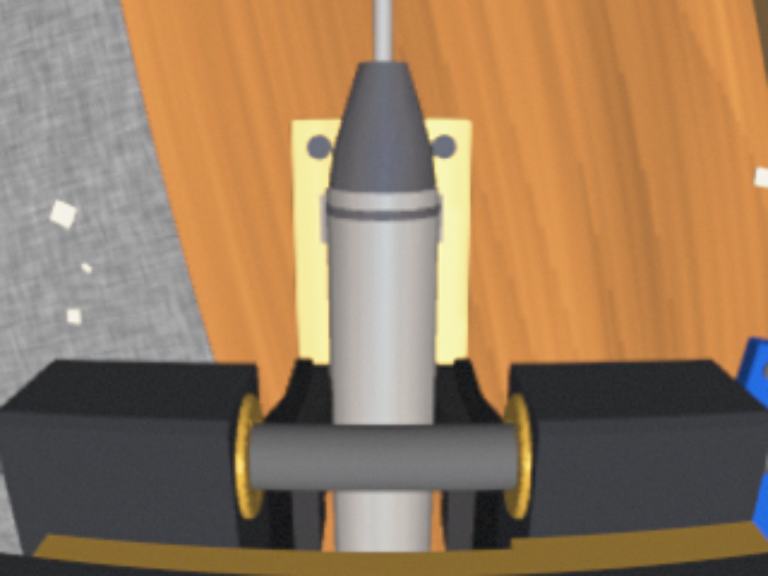

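The scribe is centred over the clips, with lips visible evenly on both sides at (325,215) and (440,215). I'm lowering it.

Emit:
drive_tool(
  moves=[0.06, -0.01, 0.3, 0, 5, 0.06, -0.01, 0.6, 0, 5, 0.06, -0.01, 0.9, 0, 5, 0.06, -0.01, 1.1, 0, 5, 0.06, -0.01, 1.1, 0, 5],
  squeeze=60,
)

```text
time_s: 6.25
tool_pos: [0.6075, -0.1665, 0.0658]
tool_rot: [-179.9, 0.0, 77.4]
force: [-0.4, 0.2, -2.5]
grip_width: 0.0226
grasp_force: 60.0
```

Emit:
drive_tool(
  moves=[0, 0, 0.08, 0, 5, 0, 0, 0.16, 0, 5, 0, 0, 0.24, 0, 5, 0, 0, 0.32, 0, 5, 0, 0, 0.4, 0, 5],
)

```text
time_s: 6.88
tool_pos: [0.6093, -0.1675, 0.0538]
tool_rot: [179.8, -0.0, 77.4]
force: [-3.3, 0.3, 6.1]
grip_width: 0.0224
grasp_force: 60.0
```

Emit:
drive_tool(
  moves=[0, 0, 0.06, 0, 5, 0, 0, 0.12, 0, 5, 0, 0, 0.18, 0, 5, 0, 0, 0.22, 0, 5, 0, 0, 0.22, 0, 5],
)

```text
time_s: 7.5
tool_pos: [0.608, -0.1663, 0.0433]
tool_rot: [-179.9, -0.1, 77.4]
force: [-4.4, 2.5, 6.5]
grip_width: 0.0229
grasp_force: 60.0
```

Emit:
drive_tool(
  moves=[0, 0, 0.05, 0, 5, 0, 0, 0.1, 0, 5, 0, 0, 0.1, 0, 5],
)

```text
time_s: 7.88
tool_pos: [0.6081, -0.1663, 0.043]
tool_rot: [-179.9, -0.2, 77.4]
force: [-13.9, 5.4, 30.8]
grip_width: 0.0226
grasp_force: 60.0
```

```bash
cat >> h.py <<'E'
def check():
    o=env.get_obs();print(o['time_s'],o['force'].round(2) if hasattr(o['force'],'round') else o['force'],o['wrist_torque'],np.round(o['tool_pos'],4),o['grip_width'])
    p,d,T,W=wcloud();s=np.array([.6062,-.1705]);e=np.array([.218,.976]);n=np.array([.976,-.218])
    R=W[...,:2]-s;a=R@e;b=R@n
    for lo in np.arange(-.1,.1,.02):
        q=W[(d>0)&(a>=lo)&(a<lo+.02)&(np.abs(b)<.006)&(W[...,2]>.02)&(W[...,2]<.09)]
        if len(q)>5: print(round(lo,2),len(q),'wrist ztop',np.percentile(q[:,2],90).round(4))
    return p
E
python3 - <<'E'
from h import *
p=check()
E
```

```text
7.875 [-13.86   5.37  30.81] [1.05381002 3.29244256 0.02209258] [ 0.6081 -0.1663  0.043 ] 0.02258570977690841
-0.04 143 wrist ztop 0.0617
-0.02 398 wrist ztop 0.0618
0.0 490 wrist ztop 0.0618
0.02 957 wrist ztop 0.0619
0.04 1040 wrist ztop 0.0618
0.06 1046 wrist ztop 0.06
0.08 411 wrist ztop 0.055
```

The barrel top is at 62 mm along its whole length, and the force is that of the hard seat, so it is home. I'll relax, open and retreat.

Emit:
drive_tool(
  moves=[0, 0, -0.08, 0, 5, 0, 0, -0.08, 0, 30, 0, 0, -0.08, 0, 45, 0, 0, -0.08, 0, 55, 0, 0, -0.08, 0, 55],
  squeeze=10,
)

```text
time_s: 8.55
tool_pos: [0.6082, -0.1666, 0.041]
tool_rot: [-180.0, 0.0, 77.4]
force: [-0.4, 0.0, 0.2]
grip_width: 0.0507
grasp_force: 0.0
```

Run:
```python
from h import *
p=check()
```

```text
8.55 [-0.39  0.01  0.22] [-0.13381929  0.08571271  0.02296644] [ 0.6082 -0.1666  0.041 ] 0.050743218424716637
-0.04 114 wrist ztop 0.0618
-0.02 439 wrist ztop 0.0619
0.0 478 wrist ztop 0.062
0.02 968 wrist ztop 0.0619
0.04 1076 wrist ztop 0.062
0.06 1079 wrist ztop 0.0602
0.08 425 wrist ztop 0.0551
```

Released with no force left. Now straight up, then a look.

Emit:
drive_tool(
  moves=[0, 0, -0.6, 0, 55, 0, 0, -1.6, 0, 55, -0.5, 0, -3.0, 0, 55, -1.5, -1.0, -3.5, 0, 55, -2.5, -2, -3.5, 0, 55],
)

```text
time_s: 9.22
tool_pos: [0.5084, -0.2487, 0.1834]
tool_rot: [179.8, 0.1, 77.4]
force: [-0.6, -0.4, 0.2]
grip_width: 0.0549
grasp_force: 0.0
```

Run:
```python
from h import *
p=check()
t,d=env.read_camera('top');cv2.imwrite('pics/end.png',np.vstack([p[::1],t])[:,:,::-1][::1].copy() if 0 else cv2.resize(np.vstack([p,t]),(480,600))[...,::-1])
```

```text
9.225 [-0.63 -0.41  0.21] [-0.18840443  0.1210199  -0.01605087] [ 0.5084 -0.2487  0.1834] 0.05494588858513236
-0.08 181 wrist ztop 0.0573
-0.06 247 wrist ztop 0.0619
-0.04 259 wrist ztop 0.0622
-0.02 265 wrist ztop 0.0622
0.0 257 wrist ztop 0.0621
0.02 252 wrist ztop 0.0623
0.04 235 wrist ztop 0.0621
0.06 207 wrist ztop 0.0604
0.08 85 wrist ztop 0.0551
```

View pics/end.png

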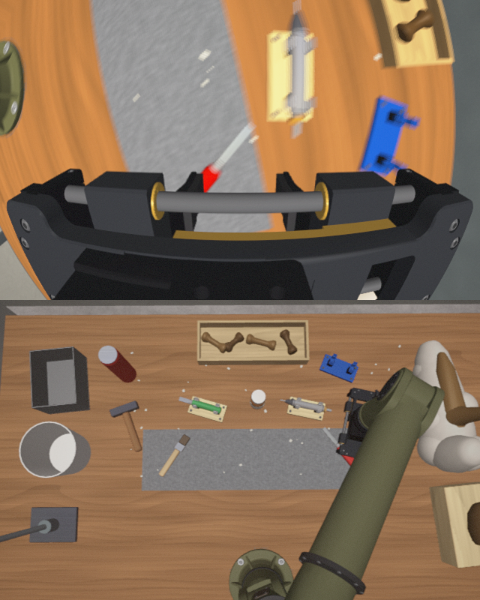

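The scribe sits level in both clips at (297,70), with its top at 62 mm along the barrel. The bystanders look to be where they were, and the gripper is clear.

```bash
python3 -c "
from cell import env
print(env.sign_off())"
```

```text
the job is handed in; nothing more can be done
None
```

The air scribe is snapped into both clips of the empty rack, sitting level and fully home. I let go of it, the gripper is clear, nothing else looks moved, and I handed the job in at about 9 s.

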